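Fish a dropped spacer washer out from under a low riser shelf

ROBOT

A 6-joint arm with a two-finger parallel gripper is mounted at the origin on a cart in front of the work surface, level with it; the furniture and walls round the work are solid. World frame = base frame: x ahead of the robot, y to its left, z up, the work surface at z = 0. Lengths are in m, angles in rad, forces in N, time in s.
With the tool pointing down it reaches from about 0.25 to 0.725 m from the base axis. Payload 4 kg.
Tool frame: the origin (TCP) lies between the finger pads, 19 mm behind the fingertips; this is the grasp point; z points along the fingers, y is the line along which they close (so a half turn about z gives the same grasp; the last joint's range is limited). The gripper opens to 85 mm and grips with 20 to 120 N. Pads are 22 mm wide; open, the fingers measure 114 mm over their backs; the gripper's body (76 mm by 85 mm) begins 54 mm behind the grasp point. The pads swing forward as they close: fully open they stand 13 mm farther back than shut.
Start: joints at [-1.145, 0.241, 0.005, 1.335, 0, 1.571], TCP at [0.207, -0.455, 0.25] pointing down, gripper open.
Joint ranges: [-2.72, 2.72], [-1.05, 1.87], [-1.09, 1.28], [-1.99, 2.15], [-1.42, 1.44], [-3.14, 3.14]. Speed limits (rad/s): [2.79, 2.79, 3.14, 3.14, 3.14, 3.14].

INTERFACE

Orientations are given as a unit quaternion [x, y, z, w].
In Python, from workcell import bot gives the robot as it stands. The module is installed in compiled form; this text tells all that it offers.
- The arm moves only by the tool drive_tool, never from a script. Its argument "rows" is a list of rows, each an object of numbers: "dx", "dy", "dz": the shift along the tool's x, y, z in units of 50 mm (1.0 is 50 mm); "wx", "wy", "wz": the turn, a rotation vector about the tool's x, y, z in units of 5 degrees (1.0 is 5 degrees); "hand": the finger opening in mm, from 0 to 85.4. A call has 1 to 20 rows; each row is the pose to reach, as a shift and turn from the pose commanded when the call began, along the tool's axes at that moment; what a row does not reach only later rows make up. A row lasts 1/10 s, in which the tool goes at most 50 mm and 8.59 degrees, less where a joint would pass 70% of its speed; a pose out of reach is approached as far as the arm can. A call with a gripper value outside its range is refused whole. The fingers move at their own pace and stop on an object; the grip force is fixed at half the most. Time passes only in rows, so rows that repeat a pose let the fingers close. It gives the time, the measured TCP pose, the force, the opening and the grip force at its end, in the units of the state.
- bot.get_obs(): the state, without advancing time (a new reading comes with each control period).
- bot.camera(name): name is "scene" or "top"; returns the picture (420x560x3 uint8, red, green, blue); there is no depth.
- bot.get_calibration(name): a dict with "vfov" (degrees; the focal length in pixels is half the picture's height over the tangent of half this angle, whatever the lens; pixels are square), "cx", "cy" (the principal point, pixels), "k1" (the pictures are not rectified: a ray, as slopes to the right and down, at radius r is drawn at 1 + k1 r^2 times it, then the intrinsics apply), "origin" and "rotation" of the camera in the world. Camera axes: x right, y up, looking along -z (the intrinsics and any distortion apply to the point x, -y, -z); pixel columns grow to the right and rows downward; lengths in m; the calibration is good to about 2 mm. A picture is of the moment at which its call begins. get_calibration takes no time and is no camera call.
- bot.job_done(): hands the job in; it is judged then, once.
Trained networks look in the newest picture that a camera, given by its name, has taken for a name from the list of things; names that differ only in an ending like _2 or _b are one class to them, and where a whole thing is asked for, a point or a joint stands for the part that bears it (a point fixed in the world has none). Each returns a list of dicts, best first, with "score" (0 to 1); they miss things now and then, are a little off and sometimes report something else, mostly with a low value. They report only what shows in the picture. A call takes as long as a camera call.
- bot.look_for(camera, thing): "extent" ([centre column, centre row, width, height] in pixels, round what is visible of it).
- bot.outline_of(camera, thing): "region" (420x560 bool, what is visible of it) and "extent" ([centre column, centre row, width, height] in pixels, round what is visible of it).
The state is a dict: "clock": time; "joint_pos": joint angles; "joint_vel": joint speeds; "tau": joint torques, N m; "eef_pos": TCP position; "tool_rot": TCP orientation; "ft_force": force on the tool from outside, world axes, zero at the start; "ft_torque": the same for the moment, N m; "grip_width": finger opening in m; "grasp_force": force on a finger pad.
Only numpy, scipy, OpenCV 4.12 (cv2) and the standard library are available. Lean on these libraries where they do the work, as an engineer would, in place of code of your own. Each camera call takes 0.05 s, during which the arm holds its last target. There are 200 camera calls.

TASK

A thick steel spacer washer has slipped under the low grey riser shelf and lies by its back wall. Take the flat probe by its upright grip, reach in under the shelf, feel for the washer, press the probe's rubber-soled foot gently on top of it (never more than about 15 N on the washer or against the shelf) and draw it out until it lies wholly in the open on the bench in front of the shelf. Then set the probe down flat on its heel, out of the shelf and off the washer, and let go; leave everything else where it is.

Things in the scene. Friction and masses are not known exactly. Their poses are not given: they have to be found in the camera images.
- riser: low grey sheet-steel shelf fixed on the bench, 110 deep (x) x 230 wide (y) mm; deck 4 thick, underside 55 above the bench, 8 rim on its back edge. Back and both ends closed by 4 mm walls (inner back face x = +51, inner end faces y = +-111); only the front (-x) is open; no floor plate. Origin: centre of the footprint at bench level; x points from the open front to the back, z up
- mouth (a point): middle of the shelf's open front edge at bench level; same axes as the riser (x into the shelf), 55 mm in front of its origin
- washer: plain thick steel washer, 50 mm outside, 20 hole, 10 thick, about 0.13 kg, flat on the bench under the shelf, 4 to 12 mm from the back wall (the foot cannot get behind it), up to 50 mm either side of the middle. Origin: centre of its underside. Steel slides on the bench with friction near 0.6, so it follows only if pressed with about 3 N or more
- probe: rigid flat probe, 0.24 kg, standing level on a black heel 13 mm high (from 17 mm behind to 67 mm ahead of the grip's axis): steel strip 198 x 30 x 4 mm on the heel, and on its near end an upright black grip block 24 (along the strip) x 40 mm, 17 to 81 mm above the bench. Origin: heel underside below the block's centre; x along the strip to the foot, z up. Grip from above, fingers closing along x
- grip (a point): middle of the grip block, 55 mm above the heel's underside: a good point for the TCP
- tip (a point): point on the underside of the strip over the foot, 160 mm ahead of the probe's origin, 13 mm above the heel's underside. The foot, a rubber sole 34 long x 30 wide x 8 mm (friction about 1.4), is clamped below it: its underside is 0 to 5 mm above the heel's level, differently each time, so feel for the contact. The strip ends 18 mm beyond; a stem stands up to 11 mm above it
- plug_gauge: white double-ended plug gauge, 112 mm long, lying on the shelf's deck; leave alone
- feeler: folded feeler gauge set, 95 mm long, lying on the shelf's deck; leave alone
- flange_ring: machined flange ring, 132 mm across, 40 high, on the bench to the right; leave alone
- screwdriver: screwdriver, 182 mm long, lying near the bench's front edge; leave alone
- deburrer: deburring tool with orange handle, 142 mm long, lying on the left beyond the shelf; leave alone
- marker: marker pen, 135 mm long, lying to the right beyond the probe; leave alone

How it is judged:
On the way, in this order (a step that is already met when the one before it is completed fails the run):
1. the held probe's foot touches the washer under the shelf (contact force between probe and washer above 0.5 N and contact force between the fingers and probe above 3 N and x of washer in the frame of mouth above 0.02 m), for 0.2 s.
2. the washer is drawn wholly out of the shelf (x of washer in the frame of mouth below -0.025 m), for 0.2 s.
At the end, for the whole second after the job is handed in: Washer flat and still on the bench, wholly before the shelf's front edge (centre 25 mm or more before it, within 200 mm of that edge's middle); probe released, level (0.1 rad), still, on its heel on the bench, its whole strip out of the shelf, touching neither washer nor shelf (x of washer in the frame of mouth below -0.025 m and horizontal distance between washer and mouth below 0.2 m and height (world z) of each of washer, probe below 0.004 m and angle between each of washer, probe's own z axis and vertical below 0.1 rad and linear speed of each of washer, probe below 0.01 m/s and contact force between probe and washer below 0.1 N and contact force between probe and riser below 0.1 N and x of tip in the frame of mouth below -0.018 m).
It fails at once if the probe pressed or hit the washer with more than 15 N (contact force between probe and washer above 15 N).
It fails at once if the probe pushed against the shelf with more than 15 N (contact force between probe and riser above 15 N).
It fails at once if the arm or fingers pushed the shelf with more than 15 N (contact force between the arm and riser above 15 N).
It fails at once if the washer was moved by the fingers, not with the probe (contact force between the fingers and washer above 0.5 N).
It fails at once if a bystander was moved by more than 20 mm (distance of any of plug_gauge, feeler, flange_ring, screwdriver, deburrer, marker from where it was at the start of the episode above 0.02 m).
It also fails if it takes over 72 s, if anything falls off the work surface, if the arm or the gripper's body presses on something with over 40 N, if the wrist force passes 120 N, or if a joint passes its speed limit or range.

## Working session

There is one attempt and no reset: what is moved stays moved. The work goes in short steps, Python scripts to look and compute and a tool call to move; the robot and the scene stay as the last step left them, time stands still between calls to the robot, and variables do not carry over. Pictures are saved under pics/ and viewed, at most 10 in all, crops included, and the job is handed in when it is done.

Besides the shell and the picture viewer there is one more tool, called after "Request:" as a command line: name --argument value ..., lists and objects as JSON in quotes. drive_tool: Moves the arm, as the interface text tells. Its arguments: {"type":"object","properties":{"rows":{"type":"array","items":{"type":"object","properties":{"dx":{"type":"number"},"dy":{"type":"number"},"dz":{"type":"number"},"wx":{"type":"number"},"wy":{"type":"number"},"wz":{"type":"number"},"hand":{"type":"number"}}}}},"required":["rows"]}

```bash
mkdir -p pics
cat > h.py <<'E'
import numpy as np, cv2
from workcell import bot
from scipy.spatial.transform import Rotation as R
def cal(n):
    c=bot.get_calibration(n); f=210/np.tan(np.radians(c['vfov'])/2); return c,f
def ray(n,u,v):
    c,f=cal(n); d=np.array([(u-c['cx'])/f,(v-c['cy'])/f]); s=d.copy()
    for _ in range(20): s=d/(1+c['k1']*(s@s))
    return np.array(c['origin']), np.array(c['rotation']).reshape(3,3)@np.array([s[0],-s[1],-1])
def at(n,u,v,z):
    o,d=ray(n,u,v); return o+d*(z-o[2])/d[2]
def proj(n,p):
    c,f=cal(n); q=np.array(c['rotation']).reshape(3,3).T@(np.array(p)-c['origin']); s=np.array([q[0],-q[1]])/-q[2]
    s=s*(1+c['k1']*(s@s)); return s*f+[c['cx'],c['cy']]
E
python3 - <<'E'
from h import *
for n in('scene','top'):
    im=bot.camera(n); cv2.imwrite(f'pics/{n}0.png',im[...,::-1]); print(n,bot.get_calibration(n))
    for t in('riser','washer','probe'):
        r=bot.outline_of(n,t)[:1]
        for k in r:
            print(t,k['score'],k['extent'])
            rc=cv2.minAreaRect(np.argwhere(k['region'])[:,::-1].astype(np.float32)); print(cv2.boxPoints(rc).round(1).tolist())
print(bot.get_obs())
E
```

```text
scene {'vfov': 44.19715029751249, 'cx': 280.61959678758916, 'cy': 207.74697916565157, 'k1': 0.03086921384765381, 'origin': array([-0.4040776 ,  0.77971329,  0.84367324]), 'rotation': array([-0.20448047,  0.44020953,  0.79714425, -0.35911607])}
riser 0.93 [192.3, 280.1, 88.5, 79.0]
[[139.3000030517578, 267.3999938964844], [173.8000030517578, 226.1999969482422], [247.39999389648438, 287.8999938964844], [212.89999389648438, 329.1000061035156]]
probe 0.71 [306.1, 220.1, 60.3, 46.7]
[[275.8999938964844, 238.6999969482422], [328.8999938964844, 193.6999969482422], [345.6000061035156, 213.3000030517578], [292.5, 258.29998779296875]]
top {'vfov': 49.766172140322084, 'cx': 286.67239343539467, 'cy': 212.13747236896208, 'k1': 0.011472338177139342, 'origin': array([ 0.40923311, -0.02512027,  1.1621574 ]), 'rotation': array([-0.03455649,  0.03556208,  0.71674572, -0.69556937])}
riser 0.77 [153.2, 229.9, 55.7, 100.9]
[[124.0, 182.1999969482422], [175.8000030517578, 179.3000030517578], [181.10000610351562, 274.29998779296875], [129.3000030517578, 277.20001220703125]]
probe 0.83 [305.1, 229.8, 76.9, 
[... 196 characters left out ...]
s': array([-1.14498052e+00,  2.40730783e-01,  4.85288308e-03,  1.33520044e+00,
       -3.85311792e-05,  1.57080365e+00]), 'joint_vel': array([ 9.29361742e-05, -1.32396876e-03,  1.60971784e-03, -1.20995284e-05,
        1.50516785e-03,  1.31330378e-03]), 'tau': array([ 3.91509366e-04, -3.71780813e+01,  2.52330458e+01,  5.33241750e-03,
        2.80132508e-05,  5.76408937e-06]), 'eef_pos': array([ 0.20649362, -0.45529311,  0.24988482]), 'tool_rot': array([ 9.77421363e-01,  2.11299454e-01, -4.86264128e-05, -1.33752702e-04]), 'ft_force': array([ 1.04425367,  0.45940988, -0.30179316]), 'ft_torque': array([ 0.00310444, -0.00787865, -0.00760601]), 'grasp_force': 0.0, 'grip_width': 0.0852255141971934}
```

View pics/scene0.png

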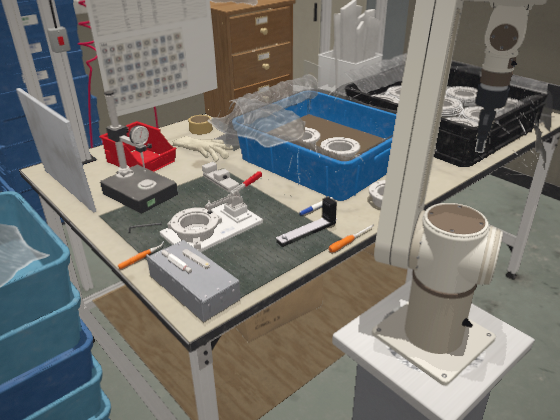

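View pics/top0.png

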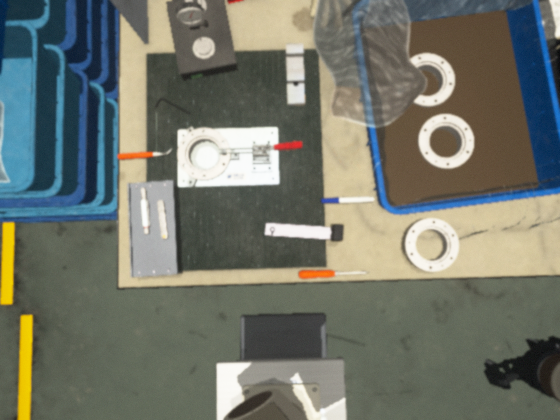

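```bash
sed -i "s/np.array(c\['rotation'\]).reshape(3,3)/R.from_quat(c['rotation']).as_matrix()/" h.py
python3 - <<'E'
from h import *
t=cv2.imread('pics/top0.png'); s=cv2.imread('pics/scene0.png')
a=cv2.resize(t[172:287,120:190],None,fx=5,fy=5,interpolation=cv2.INTER_CUBIC)
b=cv2.resize(t[212:252,258:350],None,fx=4.8,fy=4.8,interpolation=cv2.INTER_CUBIC)
c=cv2.resize(s[220:320,140:250],None,fx=4,fy=4)[:380]
o=np.zeros((600,800,3),np.uint8); o[:575,:350]=a[:575]; o[:192,355:355+b.shape[1]]=b[:192,:445]; o[200:580,355:795]=c
cv2.imwrite('pics/z.png',o)
for p in [(124,182.2),(175.8,179.3),(181.1,274.3),(129.3,277.2)]: print(at('top',*p,.059))
for p in [(265,223),(265,240),(343,224),(343,242)]: print(at('top',*p,.017))
print(bot.get_obs()['ft_force'])
E
```

```text
[0.60500813 0.36960887 0.059     ]
[0.60848151 0.24235082 0.059     ]
[0.37592541 0.23087466 0.059     ]
[0.37284637 0.35552082 0.059     ]
[0.49715372 0.02729567 0.017     ]
[0.45411378 0.02838028 0.017     ]
[ 0.48868943 -0.1702671   0.017     ]
[ 0.44317897 -0.16833476  0.017     ]
[ 1.04425367  0.45940988 -0.30179316]
```

View pics/z.png

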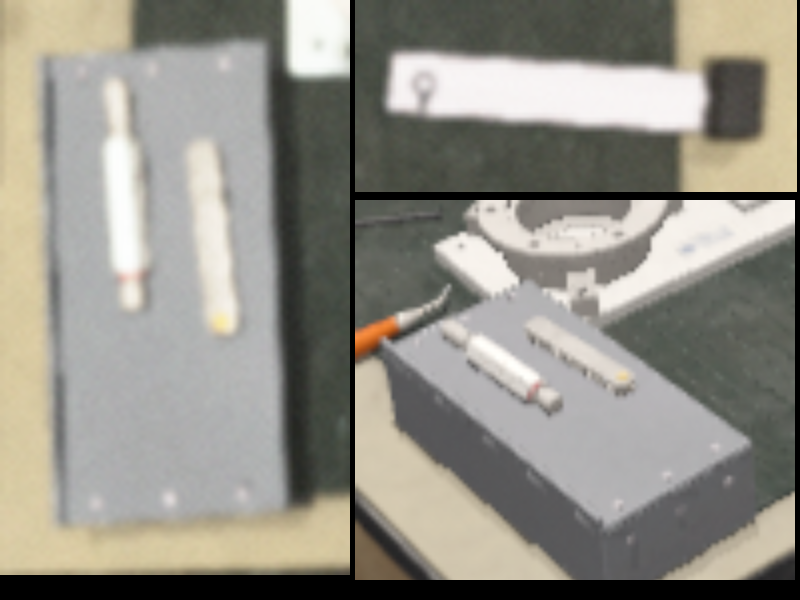

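Run:
```python
from h import *
P=lambda l,z:[print(p,at('top',*p,z).round(4)) for p in l]
P([(173.4,180.4),(177,273)],.059);P([(128.4,183.4),(131.4,276.6)],.067)
print('strip');P([(265.9,222.8),(264.7,234.9),(330.9,227.6),(330.9,239.1)],.017)
print('block');P([(331.5,224.5),(343.6,224.9),(343.2,240.7),(331.1,240.1)],.081)
r=bot.outline_of('top','grip');print([(k['score'],k['extent']) for k in r])
s=cv2.imread('pics/scene0.png')
# scene strip
g=cv2.cvtColor(s,cv2.COLOR_BGR2GRAY)
for n in['washer','tip','mouth']:
  print(n,bot.look_for('scene',n)[:2])
# orientation by bright-strip PCA in top
t=cv2.cvtColor(cv2.imread('pics/top0.png'),cv2.COLOR_BGR2GRAY)
m=np.zeros_like(t);m[215:250,262:331]=(t[215:250,262:331]>150)
# limit to component
n,l,st,c=cv2.connectedComponentsWithStats(m);i=1+np.argmax(st[1:,4]);print(st[i],c[i])
v,u=np.nonzero(l==i);q=np.array([at('top',a,b,.017)[:2] for a,b in zip(u,v)]);k=cv2.minAreaRect(q.astype(np.float32)*1000);print(k)
sel=[(u==x) for x in range(268,318)];pts=np.array([[x,v[s].mean()] for x,s in zip(range(268,318),sel)])
w=np.array([at('top',a,b,.017)[:2] for a,b in pts]);f=np.polyfit(w[:,1],w[:,0],1);print('dx/dy',f,len(pts))
```

```text
(173.4, 180.4) [0.6059 0.2483 0.059 ]
(177, 273) [0.3793 0.2407 0.059 ]
(128.4, 183.4) [0.6003 0.356  0.067 ]
(131.4, 276.6) [0.3744 0.3478 0.067 ]
strip
(265.9, 222.8) [0.4976 0.025  0.017 ]
(264.7, 234.9) [0.467  0.0288 0.017 ]
(330.9, 227.6) [ 0.4805 -0.1393  0.017 ]
(330.9, 239.1) [ 0.4514 -0.1381  0.017 ]
block
(331.5, 224.5) [ 0.4839 -0.1346  0.081 ]
(343.6, 224.9) [ 0.482  -0.1635  0.081 ]
(343.2, 240.7) [ 0.4444 -0.1609  0.081 ]
(331.1, 240.1) [ 0.4466 -0.1322  0.081 ]
[(0.94, [305.4, 229.2, 80.5, 16.7])]
washer [{'extent': [306.4, 220.4, 57.6, 45.1], 'score': 0.22}]
tip [{'extent': [308.4, 219.7, 59.6, 51.4], 'score': 0.55}]
mouth [{'extent': [194.3, 279.9, 92.6, 80.7], 'score': 0.58}]
[265 215  66  35 956] [301.36506276 230.57112971]
((472.7650451660156, -54.24224090576172), (164.72914123535156, 86.18087005615234), 87.73757934570312)
dx/dy [0.09696141 0.48072658] 50
```

Request:
drive_tool --rows '[{"dx":2,"dy":-1,"wz":-4},{"dx":4,"dy":-2,"wz":-8},{"dx":5,"dy":-2.5,"wz":-10},{"dx":5,"dy":-2.5,"wz":-10},{"dx":5,"dy":-2.5,"wz":-10},{"dx":5,"dy":-2.5,"wz":-10},{"dx":5,"dy":-2.5,"wz":-10},{"dx":5,"dy":-2.5,"wz":-10}]'

```text
invalid input at $.rows[0]: expected keys dx, dy, dz, wx, wy, wz, hand
```

```bash
cat >> h.py <<'E'
def go(p,heading=None):
    "units for reaching world p with tool y heading (deg), tool down"
    o=bot.get_obs(); Rt=R.from_quat(o['tool_rot'])
    d=Rt.inv().apply(np.array(p)-o['eef_pos'])/.05
    M=Rt.as_matrix(); w=np.zeros(3)
    if heading is not None:
        a=np.radians(heading); y=np.array([np.cos(a),np.sin(a),0]); z=np.array([0,0,-1.]); T=np.c_[np.cross(y,z),y,z]
        w=np.degrees((Rt.inv()*R.from_matrix(T)).as_rotvec())/5
    print('t',round(o['clock'],2),'pos',o['eef_pos'].round(4),'yhead',np.degrees(np.arctan2(M[1,1],M[0,1])).round(2),'j6',o['joint_pos'][5].round(2),'F',o['ft_force'].round(2),'Tq',o['ft_torque'].round(3),'gw',round(o['grip_width'],4),'gf',round(o['grasp_force'],1))
    print('d',d.round(3),'w',w.round(3))
E
python3 -c "
from h import *
go([.4642,-.1478,.20],84.3)"
```

```text
t 0.6 pos [ 0.2065 -0.4553  0.25  ] yhead -65.6 j6 1.57 F [0.28 0.21 0.41] Tq [-0.007 -0.007  0.011] gw 0.0852 gf 0.0
d [ 7.234 -3.473  1.001] w [ 1.0000e-03  0.0000e+00 -2.9981e+01]
```

Request:
drive_tool --rows '[{"dx":2,"dy":-1,"dz":0,"wx":0,"wy":0,"wz":-5,"hand":85},{"dx":4,"dy":-2,"dz":0,"wx":0,"wy":0,"wz":-10,"hand":85},{"dx":5,"dy":-2.5,"dz":0,"wx":0,"wy":0,"wz":-10,"hand":85},{"dx":5,"dy":-2.5,"dz":0,"wx":0,"wy":0,"wz":-10,"hand":85},{"dx":5,"dy":-2.5,"dz":0,"wx":0,"wy":0,"wz":-10,"hand":85},{"dx":5,"dy":-2.5,"dz":0,"wx":0,"wy":0,"wz":-10,"hand":85},{"dx":5,"dy":-2.5,"dz":0,"wx":0,"wy":0,"wz":-10,"hand":85},{"dx":5,"dy":-2.5,"dz":0,"wx":0,"wy":0,"wz":-10,"hand":85}]'

```text
clock: 1.4
eef_pos: [0.3828, -0.2379, 0.25]
tool_rot: [0.796, 0.605, -0.0, 0.0]
ft_force: [-1.1, -1.2, -0.2]
grip_width: 0.0848
grasp_force: 0.0
```

```bash
python3 -c "
from h import *
go([.4642,-.1478,.16],84.3)"
```

```text
t 1.4 pos [ 0.3828 -0.2379  0.25  ] yhead -15.56 j6 1.29 F [-1.12 -1.19 -0.25] Tq [-0.051  0.002  0.024] gw 0.0848 gf 0.0
d [2.173 1.086 1.799] w [-6.0000e-03  3.0000e-03 -1.9972e+01]
```

Request:
drive_tool --rows '[{"dx":1,"dy":0.5,"dz":0.6,"wx":0,"wy":0,"wz":-1.5,"hand":85},{"dx":2.17,"dy":1.09,"dz":1.2,"wx":0,"wy":0,"wz":-3,"hand":85},{"dx":2.17,"dy":1.09,"dz":1.8,"wx":0,"wy":0,"wz":-20,"hand":85},{"dx":2.17,"dy":1.09,"dz":1.8,"wx":0,"wy":0,"wz":-20,"hand":85},{"dx":2.17,"dy":1.09,"dz":1.8,"wx":0,"wy":0,"wz":-20,"hand":85},{"dx":2.17,"dy":1.09,"dz":1.8,"wx":0,"wy":0,"wz":-20,"hand":85},{"dx":2.17,"dy":1.09,"dz":1.8,"wx":0,"wy":0,"wz":-20,"hand":85},{"dx":2.17,"dy":1.09,"dz":1.8,"wx":0,"wy":0,"wz":-20,"hand":85},{"dx":2.17,"dy":1.09,"dz":1.8,"wx":0,"wy":0,"wz":-20,"hand":85},{"dx":2.17,"dy":1.09,"dz":1.8,"wx":0,"wy":0,"wz":-20,"hand":85},{"dx":2.17,"dy":1.09,"dz":1.8,"wx":0,"wy":0,"wz":-20,"hand":85},{"dx":2.17,"dy":1.09,"dz":1.8,"wx":0,"wy":0,"wz":-20,"hand":85},{"dx":2.17,"dy":1.09,"dz":1.8,"wx":0,"wy":0,"wz":-20,"hand":85},{"dx":2.17,"dy":1.09,"dz":1.8,"wx":0,"wy":0,"wz":-20,"hand":85},{"dx":2.17,"dy":1.09,"dz":1.8,"wx":0,"wy":0,"wz":-20,"hand":85},{"dx":2.17,"dy":1.09,"dz":1.8,"wx":0,"wy":0,"wz":-20,"hand":85},{"dx":2.17,"dy":1.09,"dz":1.8,"wx":0,"wy":0,"wz":-20,"hand":85}]'

```text
clock: 3.1
eef_pos: [0.4642, -0.1485, 0.16]
tool_rot: [0.049, 0.999, -0.0, -0.0]
ft_force: [0.8, -0.1, 0.3]
grip_width: 0.085
grasp_force: 0.0
```

```bash
python3 -c "
from h import *
go([.4642,-.1478,.055],84.3)
im=bot.camera('scene'); cv2.imwrite('pics/s1.png',cv2.resize(im[150:290,230:410,::-1],None,fx=4,fy=4))"
```

```text
t 3.1 pos [ 0.4642 -0.1485  0.16  ] yhead 84.34 j6 -0.21 F [ 0.83 -0.15  0.26] Tq [-0.001 -0.028  0.016] gw 0.085 gf 0.0
d [2.0e-03 1.4e-02 2.1e+00] w [-0.    -0.001  0.009]
```

View pics/s1.png

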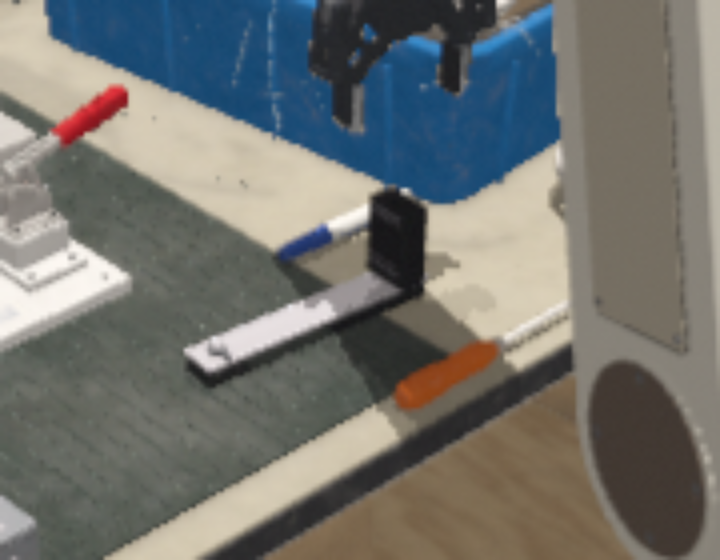

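Request:
drive_tool --rows '[{"dx":0,"dy":0.014,"dz":0.6,"wx":0,"wy":0,"wz":0,"hand":85},{"dx":0,"dy":0.014,"dz":1.2,"wx":0,"wy":0,"wz":0,"hand":85},{"dx":0,"dy":0.014,"dz":1.7,"wx":0,"wy":0,"wz":0,"hand":85},{"dx":0,"dy":0.014,"dz":2,"wx":0,"wy":0,"wz":0,"hand":85},{"dx":0,"dy":0.014,"dz":2.1,"wx":0,"wy":0,"wz":0,"hand":85},{"dx":0,"dy":0.014,"dz":2.1,"wx":0,"wy":0,"wz":0,"hand":60},{"dx":0,"dy":0.014,"dz":2.1,"wx":0,"wy":0,"wz":0,"hand":50},{"dx":0,"dy":0.014,"dz":2.1,"wx":0,"wy":0,"wz":0,"hand":40},{"dx":0,"dy":0.014,"dz":2.1,"wx":0,"wy":0,"wz":0,"hand":34},{"dx":0,"dy":0.014,"dz":2.1,"wx":0,"wy":0,"wz":0,"hand":28},{"dx":0,"dy":0.014,"dz":2.1,"wx":0,"wy":0,"wz":0,"hand":20},{"dx":0,"dy":0.014,"dz":2.1,"wx":0,"wy":0,"wz":0,"hand":10},{"dx":0,"dy":0.014,"dz":2.1,"wx":0,"wy":0,"wz":0,"hand":0},{"dx":0,"dy":0.014,"dz":2.1,"wx":0,"wy":0,"wz":0,"hand":0},{"dx":0,"dy":0.014,"dz":2.1,"wx":0,"wy":0,"wz":0,"hand":0}]'

```text
clock: 4.65
eef_pos: [0.4648, -0.1481, 0.0557]
tool_rot: [0.049, 0.999, -0.0, 0.001]
ft_force: [-1.7, -1.9, 5.7]
grip_width: 0.0236
grasp_force: 59.2
```

```bash
python3 -c "
from h import *
go([.4642,-.1478,.10],84.3)"
```

```text
t 4.65 pos [ 0.4648 -0.1481  0.0557] yhead 84.38 j6 -0.21 F [-1.71 -1.91  5.66] Tq [-0.177  0.242  0.038] gw 0.0236 gf 59.2
d [ 0.011  0.005 -0.886] w [-0.008  0.014  0.017]
```

Request:
drive_tool --rows '[{"dx":0,"dy":0,"dz":-0.15,"wx":0,"wy":0,"wz":0,"hand":0},{"dx":0,"dy":0,"dz":-0.32,"wx":0,"wy":0,"wz":0,"hand":0},{"dx":0,"dy":0,"dz":-0.32,"wx":0,"wy":0,"wz":0,"hand":0},{"dx":0,"dy":0,"dz":-0.32,"wx":0,"wy":0,"wz":0,"hand":0}]'

```text
clock: 5.05
eef_pos: [0.4644, -0.1477, 0.0712]
tool_rot: [0.049, 0.999, -0.0, 0.0]
ft_force: [0.2, -0.3, -2.9]
grip_width: 0.0233
grasp_force: 59.1
```

```bash
python3 -c "
from h import *
go([.4995,.0356,.0717],92)"
```

```text
t 5.05 pos [ 0.4644 -0.1477  0.0712] yhead 84.4 j6 -0.21 F [ 0.15 -0.28 -2.91] Tq [-0.107  0.066  0.016] gw 0.0233 gf 59.1
d [-0.341  3.716 -0.011] w [-0.     0.004 -1.52 ]
```

Request:
drive_tool --rows '[{"dx":-0.05,"dy":0.5,"dz":0,"wx":0,"wy":0,"wz":-0.3,"hand":0},{"dx":-0.1,"dy":1.1,"dz":0,"wx":0,"wy":0,"wz":-0.6,"hand":0},{"dx":-0.16,"dy":1.8,"dz":0,"wx":0,"wy":0,"wz":-0.9,"hand":0},{"dx":-0.24,"dy":2.6,"dz":0,"wx":0,"wy":0,"wz":-1.2,"hand":0},{"dx":-0.3,"dy":3.2,"dz":0,"wx":0,"wy":0,"wz":-1.4,"hand":0},{"dx":-0.34,"dy":3.6,"dz":0,"wx":0,"wy":0,"wz":-1.52,"hand":0},{"dx":-0.34,"dy":3.72,"dz":0,"wx":0,"wy":0,"wz":-1.52,"hand":0},{"dx":-0.34,"dy":3.72,"dz":0,"wx":0,"wy":0,"wz":-1.52,"hand":0},{"dx":-0.34,"dy":3.72,"dz":0,"wx":0,"wy":0,"wz":-1.52,"hand":0}]'

```text
clock: 5.95
eef_pos: [0.4989, 0.0351, 0.0706]
tool_rot: [-0.017, 1.0, -0.0, -0.001]
ft_force: [-0.2, 0.3, -2.3]
grip_width: 0.0234
grasp_force: 59.5
```

```bash
python3 -c "
from h import *
go([.4952,.1566,.0717],92)
for n in('top','scene'): cv2.imwrite(f'pics/{n}2.png',bot.camera(n)[...,::-1])
a=cv2.imread('pics/top2.png')[165:285,120:300]; b=cv2.imread('pics/scene2.png')[180:330,130:330]
o=np.zeros((590,800,3),np.uint8); a=cv2.resize(a,None,fx=2.2,fy=2.2); b=cv2.resize(b,None,fx=2,fy=2);o[:a.shape[0],:a.shape[1]]=a;o[270:270+b.shape[0],:b.shape[1]]=b
o=np.zeros((600,800,3),np.uint8); a=cv2.resize(cv2.imread('pics/top2.png')[165:285,120:300],(800,533));o[:533]=a
cv2.imwrite('pics/m2.png',o[:533])
cv2.imwrite('pics/n2.png',cv2.resize(cv2.imread('pics/scene2.png')[180:330,130:330],(800,600)))
"
```

```text
t 5.95 pos [0.4989 0.0351 0.0706] yhead 91.96 j6 0.04 F [-0.21  0.25 -2.31] Tq [-0.117  0.004 -0.024] gw 0.0234 gf 59.5
d [-0.01   2.432 -0.023] w [-0.007 -0.013 -0.008]
```

View pics/m2.png

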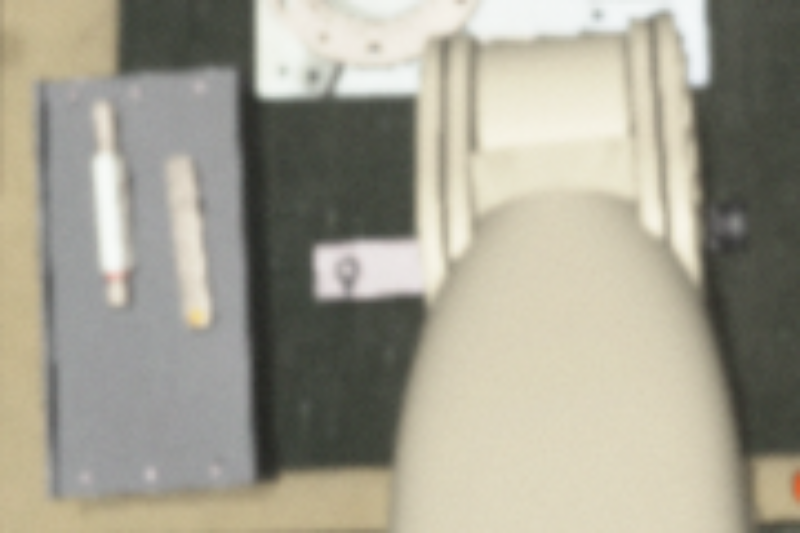

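View pics/n2.png

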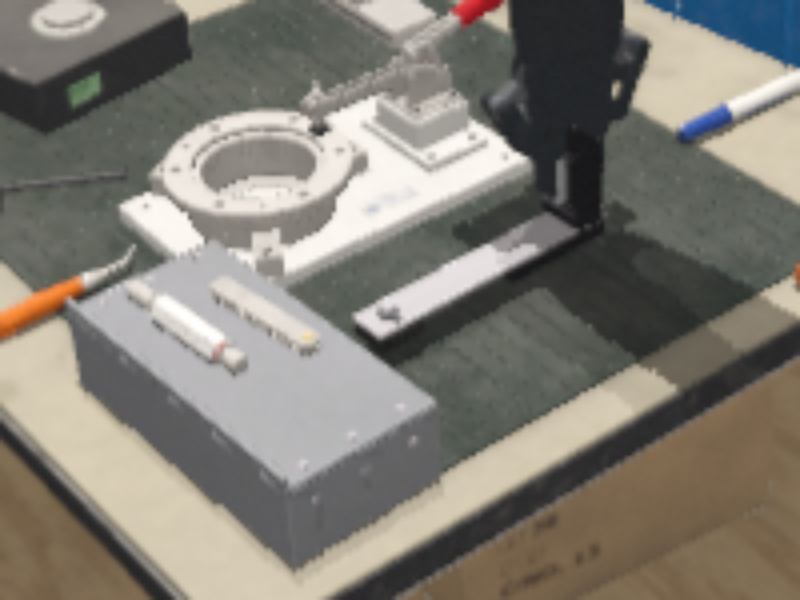

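Request:
drive_tool --rows '[{"dx":-0.01,"dy":0.3,"dz":0,"wx":0,"wy":0,"wz":0,"hand":0},{"dx":-0.01,"dy":0.7,"dz":0,"wx":0,"wy":0,"wz":0,"hand":0},{"dx":-0.01,"dy":1.1,"dz":0,"wx":0,"wy":0,"wz":0,"hand":0},{"dx":-0.01,"dy":1.5,"dz":0,"wx":0,"wy":0,"wz":0,"hand":0},{"dx":-0.01,"dy":1.8,"dz":0,"wx":0,"wy":0,"wz":0,"hand":0},{"dx":-0.01,"dy":2.1,"dz":0,"wx":0,"wy":0,"wz":0,"hand":0},{"dx":-0.01,"dy":2.3,"dz":0,"wx":0,"wy":0,"wz":0,"hand":0},{"dx":-0.01,"dy":2.4,"dz":0,"wx":0,"wy":0,"wz":0,"hand":0},{"dx":-0.01,"dy":2.42,"dz":0,"wx":0,"wy":0,"wz":0,"hand":0},{"dx":-0.01,"dy":2.42,"dz":0,"wx":0,"wy":0,"wz":0,"hand":0},{"dx":-0.01,"dy":2.42,"dz":0,"wx":0,"wy":0,"wz":0,"hand":0}]'

```text
clock: 7.15
eef_pos: [0.4956, 0.1561, 0.071]
tool_rot: [-0.017, 1.0, -0.0, -0.0]
ft_force: [-0.1, -0.4, -2.6]
grip_width: 0.0235
grasp_force: 59.6
```

```bash
python3 -c "
from h import *
print(at('top',190.4,219.7,.032),at('top',190.4,232.5,.032))
go([.4952,.1566,.0717],92)"
```

```text
[0.50989198 0.21301934 0.032     ] [0.47783275 0.21330099 0.032     ]
t 7.15 pos [0.4956 0.1561 0.071 ] yhead 91.95 j6 0.27 F [-0.14 -0.36 -2.58] Tq [-0.096 -0.03   0.008] gw 0.0235 gf 59.6
d [ 0.009  0.01  -0.015] w [-0.004 -0.002 -0.01 ]
```

Request:
drive_tool --rows '[{"dx":0,"dy":0,"dz":0.05,"wx":0,"wy":0,"wz":0,"hand":0},{"dx":0,"dy":0,"dz":0.09,"wx":0,"wy":0,"wz":0,"hand":0},{"dx":0,"dy":0,"dz":0.11,"wx":0,"wy":0,"wz":0,"hand":0},{"dx":0,"dy":0,"dz":0.11,"wx":0,"wy":0,"wz":0,"hand":0}]'

```text
clock: 7.55
eef_pos: [0.4955, 0.1564, 0.0652]
tool_rot: [-0.017, 1.0, -0.0, -0.0]
ft_force: [-0.5, 0.3, -1.7]
grip_width: 0.0231
grasp_force: 59.6
```

Request:
drive_tool --rows '[{"dx":0,"dy":0,"dz":0.01,"wx":0,"wy":0,"wz":0,"hand":0},{"dx":0,"dy":0,"dz":0.015,"wx":0,"wy":0,"wz":0,"hand":0},{"dx":0,"dy":0,"dz":0.015,"wx":0,"wy":0,"wz":0,"hand":0}]'

```text
clock: 7.85
eef_pos: [0.4957, 0.1566, 0.0649]
tool_rot: [-0.017, 1.0, -0.0, 0.0]
ft_force: [-0.1, -0.1, -2.1]
grip_width: 0.0235
grasp_force: 59.7
```

```bash
python3 -c "
from h import *
go([.4952,.1566,.0717],92)"
```

```text
t 7.85 pos [0.4957 0.1566 0.0649] yhead 92.0 j6 0.27 F [-0.06 -0.1  -2.07] Tq [-0.136  0.024  0.026] gw 0.0235 gf 59.7
d [ 0.011 -0.    -0.136] w [-0.001  0.002 -0.001]
```

Request:
drive_tool --rows '[{"dx":0,"dy":0,"dz":0.01,"wx":0,"wy":0,"wz":0,"hand":0},{"dx":0,"dy":0,"dz":0.016,"wx":0,"wy":0,"wz":0,"hand":0},{"dx":0,"dy":0,"dz":0.016,"wx":0,"wy":0,"wz":0,"hand":0}]'

```text
clock: 8.15
eef_pos: [0.4959, 0.1565, 0.0645]
tool_rot: [-0.017, 1.0, 0.0, 0.0]
ft_force: [-1.5, -4.1, 4.6]
grip_width: 0.0233
grasp_force: 60.3
```

Request:
drive_tool --rows '[{"dx":0,"dy":0,"dz":0.01,"wx":0,"wy":0,"wz":0,"hand":0},{"dx":0,"dy":0,"dz":0.016,"wx":0,"wy":0,"wz":0,"hand":0},{"dx":0,"dy":0,"dz":0.016,"wx":0,"wy":0,"wz":0,"hand":0}]'

```text
clock: 8.45
eef_pos: [0.496, 0.1564, 0.0641]
tool_rot: [-0.017, 1.0, 0.0, 0.001]
ft_force: [-2.1, -5.3, 7.7]
grip_width: 0.0234
grasp_force: 60.8
```

```bash
python3 -c "
from h import *
go([.4952,.1566,.0717],92)"
```

```text
t 8.45 pos [0.496  0.1564 0.0641] yhead 91.99 j6 0.27 F [-2.14 -5.33  7.66] Tq [-0.038  0.425  0.233] gw 0.0234 gf 60.8
d [ 0.016  0.004 -0.152] w [ 0.001  0.012 -0.002]
```

Request:
drive_tool --rows '[{"dx":0,"dy":0,"dz":-0.06,"wx":0,"wy":0,"wz":0,"hand":0},{"dx":0,"dy":0,"dz":-0.08,"wx":0,"wy":0,"wz":0,"hand":0},{"dx":-0.2,"dy":0,"dz":-0.08,"wx":0,"wy":0,"wz":0,"hand":0},{"dx":-0.36,"dy":0,"dz":-0.08,"wx":0,"wy":0,"wz":0,"hand":0},{"dx":-0.36,"dy":0,"dz":-0.08,"wx":0,"wy":0,"wz":0,"hand":0},{"dx":-0.36,"dy":0,"dz":-0.08,"wx":0,"wy":0,"wz":0,"hand":0}]'

```text
clock: 9.05
eef_pos: [0.5139, 0.1573, 0.0667]
tool_rot: [-0.017, 1.0, -0.0, -0.0]
ft_force: [-0.8, 0.1, -2.4]
grip_width: 0.0233
grasp_force: 59.6
```

```bash
cat >> h.py <<'E'
def cop(F0,T0):
    o=bot.get_obs(); F=o['ft_force']-F0; T=o['ft_torque']-T0
    r0=np.cross(F,T)/(F@F); t=(.16-r0[1])/F[1] if abs(F[1])>1 else 0
    tz=(-.295-r0[2])/F[2]
    print('dF',F.round(2),'at y=.16:',(r0+t*F).round(3),'at z=-.295:',(r0+tz*F).round(3))
E
python3 -c "
from h import *
go([.4952,.1566,.0717],92)"
```

```text
t 9.05 pos [0.5139 0.1573 0.0667] yhead 91.99 j6 0.26 F [-0.75  0.11 -2.45] Tq [-0.068 -0.02   0.023] gw 0.0233 gf 59.6
d [ 0.373 -0.001 -0.099] w [-0.001 -0.008 -0.003]
```

Request:
drive_tool --rows '[{"dx":0,"dy":0,"dz":0.04,"wx":0,"wy":0,"wz":0,"hand":0},{"dx":0,"dy":0,"dz":0.055,"wx":0,"wy":0,"wz":0,"hand":0},{"dx":0,"dy":0,"dz":0.065,"wx":0,"wy":0,"wz":0,"hand":0},{"dx":0,"dy":0,"dz":0.065,"wx":0,"wy":0,"wz":0,"hand":0}]'

```text
clock: 9.45
eef_pos: [0.5137, 0.1572, 0.0644]
tool_rot: [-0.017, 1.0, 0.0, 0.0]
ft_force: [-1.0, -2.3, 2.7]
grip_width: 0.0234
grasp_force: 60.3
```

```bash
python3 -c "
from h import *
go([.4952,.1566,.0717],92); cop(np.array([0,0,-2.5]),np.array([-.11,0,0]))"
```

```text
t 9.45 pos [0.5137 0.1572 0.0644] yhead 91.99 j6 0.26 F [-1.01 -2.28  2.66] Tq [0.031 0.198 0.102] gw 0.0234 gf 60.3
d [ 0.37   0.002 -0.146] w [ 0.002  0.005 -0.001]
dF [-1.01 -2.28  5.16] at y=.16: [ 0.021  0.16  -0.302] at z=-.295: [ 0.02   0.157 -0.295]
```

Request:
drive_tool --rows '[{"dx":0,"dy":0,"dz":-0.05,"wx":0,"wy":0,"wz":0,"hand":0},{"dx":0,"dy":0,"dz":-0.065,"wx":0,"wy":0,"wz":0,"hand":0},{"dx":-0.2,"dy":0,"dz":-0.065,"wx":0,"wy":0,"wz":0,"hand":0},{"dx":-0.44,"dy":-0.02,"dz":-0.065,"wx":0,"wy":0,"wz":0,"hand":0},{"dx":-0.44,"dy":-0.02,"dz":-0.065,"wx":0,"wy":0,"wz":0,"hand":0},{"dx":-0.44,"dy":-0.02,"dz":-0.03,"wx":0,"wy":0,"wz":0,"hand":0},{"dx":-0.44,"dy":-0.02,"dz":-0.01,"wx":0,"wy":0,"wz":0,"hand":0},{"dx":-0.44,"dy":-0.02,"dz":0,"wx":0,"wy":0,"wz":0,"hand":0},{"dx":-0.44,"dy":-0.02,"dz":0,"wx":0,"wy":0,"wz":0,"hand":0}]'

```text
clock: 10.35
eef_pos: [0.5358, 0.157, 0.0645]
tool_rot: [-0.017, 1.0, 0.0, 0.0]
ft_force: [0.0, -2.0, 3.2]
grip_width: 0.0234
grasp_force: 60.2
```

```bash
python3 -c "
from h import *
go([.4952,.1566,.0717],92); cop(np.array([0,0,-2.5]),np.array([-.11,0,0]))"
```

```text
t 10.35 pos [0.5358 0.157  0.0645] yhead 91.99 j6 0.25 F [ 0.01 -1.97  3.21] Tq [ 0.073  0.053 -0.025] gw 0.0234 gf 60.2
d [ 0.812  0.021 -0.145] w [ 0.002  0.01  -0.003]
dF [ 0.01 -1.97  5.71] at y=.16: [-0.008  0.16  -0.371] at z=-.295: [-0.008  0.134 -0.295]
```

Request:
drive_tool --rows '[{"dx":0,"dy":0,"dz":-0.05,"wx":0,"wy":0,"wz":0,"hand":0},{"dx":0,"dy":0,"dz":-0.065,"wx":0,"wy":0,"wz":0,"hand":0},{"dx":-0.15,"dy":0,"dz":-0.065,"wx":0,"wy":0,"wz":0,"hand":0},{"dx":-0.3,"dy":0,"dz":-0.065,"wx":0,"wy":0,"wz":0,"hand":0},{"dx":-0.3,"dy":0,"dz":-0.065,"wx":0,"wy":0,"wz":0,"hand":0},{"dx":-0.3,"dy":0,"dz":-0.03,"wx":0,"wy":0,"wz":0,"hand":0},{"dx":-0.3,"dy":0,"dz":-0.01,"wx":0,"wy":0,"wz":0,"hand":0},{"dx":-0.3,"dy":0,"dz":0,"wx":0,"wy":0,"wz":0,"hand":0},{"dx":-0.3,"dy":0,"dz":0,"wx":0,"wy":0,"wz":0,"hand":0}]'

```text
clock: 11.25
eef_pos: [0.551, 0.1575, 0.0645]
tool_rot: [-0.017, 1.0, 0.0, 0.0]
ft_force: [0.8, -1.1, 1.3]
grip_width: 0.0235
grasp_force: 60.2
```

```bash
python3 -c "
from h import *
go([.4952,.1566,.0717],92); cop(np.array([0,0,-2.5]),np.array([-.11,0,0]))"
```

```text
t 11.25 pos [0.551  0.1575 0.0645] yhead 91.98 j6 0.24 F [ 0.84 -1.1   1.28] Tq [-0.007  0.025  0.017] gw 0.0235 gf 60.2
d [ 1.115  0.021 -0.146] w [ 0.003  0.01  -0.004]
dF [ 0.84 -1.1   3.78] at y=.16: [-0.111  0.16  -0.463] at z=-.295: [-0.074  0.111 -0.295]
```

Request:
drive_tool --rows '[{"dx":0,"dy":0,"dz":-0.05,"wx":0,"wy":0,"wz":0,"hand":0},{"dx":0,"dy":0,"dz":-0.065,"wx":0,"wy":0,"wz":0,"hand":0},{"dx":0.2,"dy":0,"dz":-0.065,"wx":0,"wy":0,"wz":0,"hand":0},{"dx":0.38,"dy":0,"dz":-0.065,"wx":0,"wy":0,"wz":0,"hand":0},{"dx":0.38,"dy":0,"dz":-0.065,"wx":0,"wy":0,"wz":0,"hand":0},{"dx":0.38,"dy":0,"dz":-0.03,"wx":0,"wy":0,"wz":0,"hand":0},{"dx":0.38,"dy":0,"dz":-0.01,"wx":0,"wy":0,"wz":0,"hand":0},{"dx":0.38,"dy":0,"dz":0.004,"wx":0,"wy":0,"wz":0,"hand":0},{"dx":0.38,"dy":0,"dz":0.004,"wx":0,"wy":0,"wz":0,"hand":0},{"dx":0.38,"dy":0,"dz":0.004,"wx":0,"wy":0,"wz":0,"hand":0}]'

```text
clock: 12.25
eef_pos: [0.532, 0.1569, 0.0643]
tool_rot: [-0.017, 1.0, 0.0, 0.0]
ft_force: [-2.9, -3.4, 5.5]
grip_width: 0.0232
grasp_force: 60.4
```

```bash
python3 -c "
from h import *
go([.4952,.1566,.0717],92); cop(np.array([0,0,-2.5]),np.array([-.11,0,0]))"
```

```text
t 12.25 pos [0.532  0.1569 0.0643] yhead 91.99 j6 0.25 F [-2.89 -3.45  5.46] Tq [0.126 0.547 0.318] gw 0.0232 gf 60.4
d [ 0.736  0.021 -0.149] w [ 0.004  0.007 -0.002]
dF [-2.89 -3.45  7.96] at y=.16: [ 0.041  0.16  -0.301] at z=-.295: [ 0.039  0.157 -0.295]
```

Request:
drive_tool --rows '[{"dx":0,"dy":-0.03,"dz":0,"wx":0,"wy":0,"wz":0,"hand":0},{"dx":0,"dy":-0.08,"dz":0,"wx":0,"wy":0,"wz":0,"hand":0},{"dx":0,"dy":-0.14,"dz":0,"wx":0,"wy":0,"wz":0,"hand":0},{"dx":0,"dy":-0.2,"dz":0,"wx":0,"wy":0,"wz":0,"hand":0},{"dx":0,"dy":-0.26,"dz":0,"wx":0,"wy":0,"wz":0,"hand":0},{"dx":0,"dy":-0.32,"dz":0,"wx":0,"wy":0,"wz":0,"hand":0}]'

```text
clock: 12.85
eef_pos: [0.5327, 0.1412, 0.064]
tool_rot: [-0.017, 1.0, 0.001, 0.0]
ft_force: [0.2, 4.0, 3.7]
grip_width: 0.0232
grasp_force: 60.2
```

```bash
python3 -c "
from h import *
go([.4952,.1566,.0717],92); cop(np.array([0,0,-2.5]),np.array([-.11,0,0]))"
```

```text
t 12.85 pos [0.5327 0.1412 0.064 ] yhead 92.0 j6 0.22 F [0.19 3.98 3.66] Tq [ 1.791  0.108 -0.057] gw 0.0232 gf 60.2
d [ 0.738  0.334 -0.154] w [ 0.014  0.01  -0.   ]
dF [0.19 3.98 6.16] at y=.16: [-0.019  0.16  -0.229] at z=-.295: [-0.021  0.118 -0.295]
```

Request:
drive_tool --rows '[{"dx":0,"dy":-0.08,"dz":0,"wx":0,"wy":0,"wz":0,"hand":0},{"dx":0,"dy":-0.17,"dz":0,"wx":0,"wy":0,"wz":0,"hand":0},{"dx":0,"dy":-0.26,"dz":0,"wx":0,"wy":0,"wz":0,"hand":0},{"dx":0,"dy":-0.35,"dz":0,"wx":0,"wy":0,"wz":0,"hand":0},{"dx":0,"dy":-0.44,"dz":0,"wx":0,"wy":0,"wz":0,"hand":0},{"dx":0,"dy":-0.53,"dz":0,"wx":0,"wy":0,"wz":0,"hand":0},{"dx":0,"dy":-0.62,"dz":0,"wx":0,"wy":0,"wz":0,"hand":0},{"dx":0,"dy":-0.71,"dz":0,"wx":0,"wy":0,"wz":0,"hand":0},{"dx":0,"dy":-0.8,"dz":0,"wx":0,"wy":0,"wz":0,"hand":0}]'

```text
clock: 13.75
eef_pos: [0.5336, 0.1008, 0.0638]
tool_rot: [-0.017, 1.0, 0.0, -0.0]
ft_force: [0.5, 4.0, 6.0]
grip_width: 0.0236
grasp_force: 60.5
```

```bash
python3 -c "
from h import *
go([.4952,.1566,.0717],92); cop(np.array([0,0,-2.5]),np.array([-.11,0,0]))"
```

```text
t 13.75 pos [0.5336 0.1008 0.0638] yhead 92.0 j6 0.15 F [0.49 4.   5.97] Tq [2.281 0.193 0.057] gw 0.0236 gf 60.5
d [ 0.729  1.142 -0.157] w [ 0.008 -0.001 -0.   ]
dF [0.49 4.   8.47] at y=.16: [-0.025  0.16  -0.255] at z=-.295: [-0.027  0.141 -0.295]
```

Request:
drive_tool --rows '[{"dx":0,"dy":-0.08,"dz":0,"wx":0,"wy":0,"wz":0,"hand":0},{"dx":0,"dy":-0.17,"dz":-0.002,"wx":0,"wy":0,"wz":0,"hand":0},{"dx":0,"dy":-0.26,"dz":-0.003,"wx":0,"wy":0,"wz":0,"hand":0},{"dx":0,"dy":-0.35,"dz":-0.004,"wx":0,"wy":0,"wz":0,"hand":0},{"dx":0,"dy":-0.44,"dz":-0.005,"wx":0,"wy":0,"wz":0,"hand":0},{"dx":0,"dy":-0.53,"dz":-0.006,"wx":0,"wy":0,"wz":0,"hand":0},{"dx":0,"dy":-0.62,"dz":-0.006,"wx":0,"wy":0,"wz":0,"hand":0},{"dx":0,"dy":-0.71,"dz":-0.006,"wx":0,"wy":0,"wz":0,"hand":0},{"dx":0,"dy":-0.8,"dz":-0.006,"wx":0,"wy":0,"wz":0,"hand":0}]'

```text
clock: 14.65
eef_pos: [0.5349, 0.0606, 0.064]
tool_rot: [-0.017, 1.0, -0.0, -0.0]
ft_force: [-0.6, 4.2, 4.7]
grip_width: 0.0235
grasp_force: 60.5
```

```bash
python3 -c "
from h import *
go([.4952,.1566,.0717],92); cop(np.array([0,0,-2.5]),np.array([-.11,0,0]))"
```

```text
t 14.65 pos [0.5349 0.0606 0.064 ] yhead 91.99 j6 0.08 F [-0.62  4.2   4.67] Tq [2.14  0.209 0.047] gw 0.0235 gf 60.5
d [ 0.727  1.947 -0.155] w [-0.    -0.003 -0.001]
dF [-0.62  4.2   7.17] at y=.16: [-0.008  0.16  -0.262] at z=-.295: [-0.005  0.141 -0.295]
```

Request:
drive_tool --rows '[{"dx":0,"dy":-0.08,"dz":0,"wx":0,"wy":0,"wz":0,"hand":0},{"dx":0,"dy":-0.17,"dz":-0.001,"wx":0,"wy":0,"wz":0,"hand":0},{"dx":0,"dy":-0.26,"dz":-0.002,"wx":0,"wy":0,"wz":0,"hand":0},{"dx":0,"dy":-0.35,"dz":-0.003,"wx":0,"wy":0,"wz":0,"hand":0},{"dx":0,"dy":-0.44,"dz":-0.003,"wx":0,"wy":0,"wz":0,"hand":0},{"dx":0,"dy":-0.53,"dz":-0.003,"wx":0,"wy":0,"wz":0,"hand":0},{"dx":0,"dy":-0.62,"dz":-0.003,"wx":0,"wy":0,"wz":0,"hand":0},{"dx":0,"dy":-0.7,"dz":-0.003,"wx":0,"wy":0,"wz":0,"hand":0},{"dx":0,"dy":-0.72,"dz":-0.003,"wx":0,"wy":0,"wz":0,"hand":0},{"dx":0,"dy":-0.72,"dz":-0.003,"wx":0,"wy":0,"wz":0,"hand":0},{"dx":0,"dy":-0.72,"dz":-0.003,"wx":0,"wy":0,"wz":0,"hand":0}]'

```text
clock: 15.75
eef_pos: [0.5362, 0.0245, 0.0642]
tool_rot: [-0.017, 1.0, -0.001, -0.0]
ft_force: [-0.8, 2.8, 5.2]
grip_width: 0.0233
grasp_force: 60.4
```

```bash
python3 -c "
from h import *
go([.4952,.1566,.0717],92); cop(np.array([0,0,-2.5]),np.array([-.11,0,0]))
im=bot.camera('scene'); cv2.imwrite('pics/s3.png',cv2.resize(im[190:310,150:310,::-1],(800,600)))
bot.camera('top')
for c in ('scene','top'): print(bot.look_for(c,'washer')[:2])"
```

```text
t 15.75 pos [0.5362 0.0245 0.0642] yhead 91.99 j6 0.01 F [-0.78  2.79  5.24] Tq [1.52  0.271 0.12 ] gw 0.0233 gf 60.4
d [ 0.728  2.669 -0.153] w [-0.014 -0.002 -0.003]
dF [-0.78  2.79  7.74] at y=.16: [-0.019  0.16  -0.142] at z=-.295: [-0.003  0.105 -0.295]
[{'extent': [223.6, 262.6, 16.2, 14.6], 'score': 0.44}]
[{'extent': [203.6, 221.1, 20.6, 15.4], 'score': 0.63}, {'extent': [161.4, 218.7, 5.5, 38.8], 'score': 0.56}]
```

View pics/s3.png

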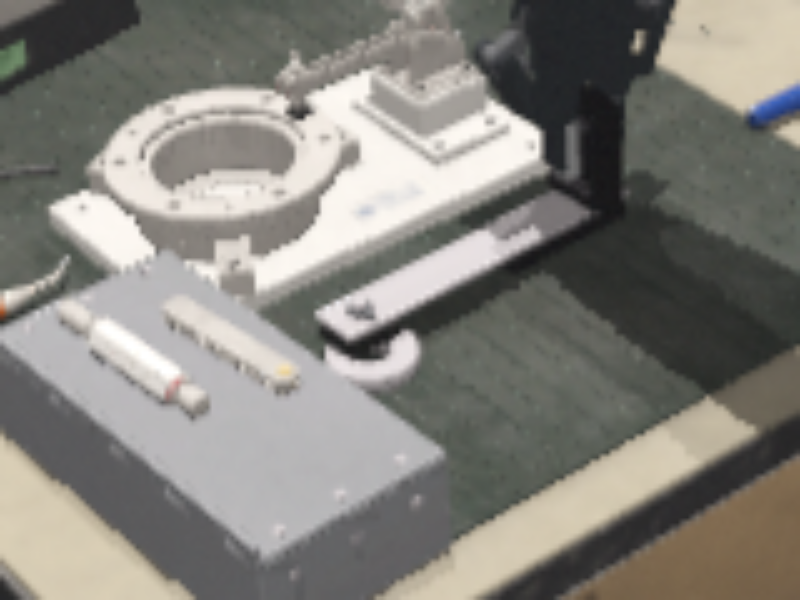

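Request:
drive_tool --rows '[{"dx":0,"dy":0,"dz":-0.05,"wx":0,"wy":0,"wz":0,"hand":0},{"dx":0,"dy":0,"dz":-0.15,"wx":0,"wy":0,"wz":0,"hand":0},{"dx":0,"dy":0,"dz":-0.3,"wx":0,"wy":0,"wz":0,"hand":0},{"dx":0,"dy":0,"dz":-0.3,"wx":0,"wy":0,"wz":0,"hand":0},{"dx":0.2,"dy":-0.4,"dz":-0.3,"wx":0,"wy":0,"wz":0,"hand":0},{"dx":0.5,"dy":-0.9,"dz":-0.3,"wx":0,"wy":0,"wz":0,"hand":0},{"dx":0.8,"dy":-1.5,"dz":-0.3,"wx":0,"wy":0,"wz":0,"hand":0},{"dx":1.1,"dy":-2.1,"dz":-0.3,"wx":0,"wy":0,"wz":0,"hand":0},{"dx":1.3,"dy":-2.6,"dz":-0.3,"wx":0,"wy":0,"wz":0,"hand":0},{"dx":1.4,"dy":-2.9,"dz":-0.3,"wx":0,"wy":0,"wz":0,"hand":0},{"dx":1.42,"dy":-3.02,"dz":-0.3,"wx":0,"wy":0,"wz":0,"hand":0},{"dx":1.42,"dy":-3.02,"dz":-0.3,"wx":0,"wy":0,"wz":0,"hand":0},{"dx":1.42,"dy":-3.02,"dz":-0.3,"wx":0,"wy":0,"wz":0,"hand":0}]'

```text
clock: 17.25
eef_pos: [0.4709, -0.128, 0.0792]
tool_rot: [-0.018, 1.0, 0.0, 0.0]
ft_force: [0.7, -0.2, -2.6]
grip_width: 0.0234
grasp_force: 59.7
```

```bash
python3 -c "
from h import *
go([.47,-.13,.0562],92)
for n in ('scene','top'):
  bot.camera(n)
  for k in bot.look_for(n,'washer')[:2]: print(n,k,at(n,*k['extent'][:2],.006))
for n in('marker','screwdriver'):
  e=bot.look_for('top',n)[0]['extent']; print(n,at('top',e[0]-e[2]/2,e[1],.01),at('top',e[0]+e[2]/2,e[1],.01))"
```

```text
t 17.25 pos [ 0.4709 -0.128   0.0792] yhead 92.02 j6 -0.3 F [ 0.68 -0.18 -2.58] Tq [-0.072  0.024  0.03 ] gw 0.0234 gf 59.7
d [ 0.02  -0.04   0.459] w [0.001 0.002 0.004]
scene {'extent': [223.6, 260.6, 17.6, 14.0], 'score': 0.57} [0.51572988 0.18547128 0.006     ]
top {'extent': [202.1, 217.2, 21.8, 24.9], 'score': 0.67} [0.51773542 0.1885034  0.006     ]
marker [0.68490062 0.40641383 0.01      ] [0.68164225 0.29424346 0.01      ]
screwdriver [ 0.36849374 -0.0615035   0.01      ] [ 0.3679816  -0.07865158  0.01      ]
```

Request:
drive_tool --rows '[{"dx":0,"dy":0,"dz":0.15,"wx":0,"wy":0,"wz":0,"hand":0},{"dx":0,"dy":0,"dz":0.3,"wx":0,"wy":0,"wz":0,"hand":0},{"dx":0,"dy":0,"dz":0.4,"wx":0,"wy":0,"wz":0,"hand":0},{"dx":0,"dy":0,"dz":0.44,"wx":0,"wy":0,"wz":0,"hand":0},{"dx":0,"dy":0,"dz":0.46,"wx":0,"wy":0,"wz":0,"hand":0},{"dx":0,"dy":0,"dz":0.47,"wx":0,"wy":0,"wz":0,"hand":0},{"dx":0,"dy":0,"dz":0.47,"wx":0,"wy":0,"wz":0,"hand":0}]'

```text
clock: 18.25
eef_pos: [0.4708, -0.1285, 0.0558]
tool_rot: [-0.017, 1.0, -0.0, 0.0]
ft_force: [0.4, -0.2, -2.1]
grip_width: 0.0237
grasp_force: 59.7
```

Not quite touching; lower slightly more, then release.

Request:
drive_tool --rows '[{"dx":0,"dy":0,"dz":0.01,"wx":0,"wy":0,"wz":0,"hand":0},{"dx":0,"dy":0,"dz":0.015,"wx":0,"wy":0,"wz":0,"hand":0},{"dx":0,"dy":0,"dz":0.015,"wx":0,"wy":0,"wz":0,"hand":0}]'

```text
clock: 18.55
eef_pos: [0.471, -0.1285, 0.0557]
tool_rot: [-0.017, 1.0, -0.0, 0.001]
ft_force: [-1.7, 0.2, 5.1]
grip_width: 0.0233
grasp_force: 60.8
```

Request:
drive_tool --rows '[{"dx":0,"dy":0,"dz":0,"wx":0,"wy":0,"wz":0,"hand":30},{"dx":0,"dy":0,"dz":0,"wx":0,"wy":0,"wz":0,"hand":50},{"dx":0,"dy":0,"dz":0,"wx":0,"wy":0,"wz":0,"hand":70},{"dx":0,"dy":0,"dz":0,"wx":0,"wy":0,"wz":0,"hand":85},{"dx":0,"dy":0,"dz":0,"wx":0,"wy":0,"wz":0,"hand":85},{"dx":0,"dy":0,"dz":0,"wx":0,"wy":0,"wz":0,"hand":85},{"dx":0,"dy":0,"dz":0,"wx":0,"wy":0,"wz":0,"hand":85},{"dx":0,"dy":0,"dz":-0.5,"wx":0,"wy":0,"wz":0,"hand":85},{"dx":0,"dy":0,"dz":-1.2,"wx":0,"wy":0,"wz":0,"hand":85},{"dx":0,"dy":0,"dz":-2,"wx":0,"wy":0,"wz":0,"hand":85},{"dx":0,"dy":0,"dz":-2.4,"wx":0,"wy":0,"wz":0,"hand":85},{"dx":0,"dy":0,"dz":-2.4,"wx":0,"wy":0,"wz":0,"hand":85},{"dx":0,"dy":0,"dz":-2.4,"wx":0,"wy":0,"wz":0,"hand":85}]'

```text
clock: 19.85
eef_pos: [0.4706, -0.1283, 0.1749]
tool_rot: [-0.017, 1.0, -0.0, 0.0]
ft_force: [1.3, -0.6, -0.0]
grip_width: 0.0851
grasp_force: 0.0
```

```bash
python3 -c "
from h import *
im=bot.camera('scene'); cv2.imwrite('pics/s4.png',cv2.resize(im[180:330,140:340,::-1],(800,600)))"
```

```text
(no output)
```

View pics/s4.png

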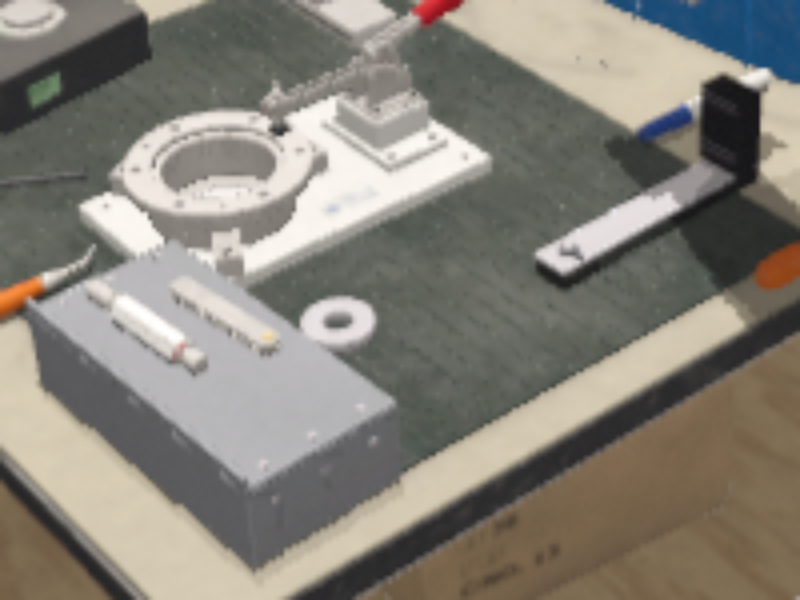

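The washer lies flat and in the open at crop pixel (338, 322). The probe stands level and released at (650, 200), well clear of the washer.

```bash
python3 -c "
from workcell import bot
print(bot.job_done())"
```

```text
the job is handed in; nothing more can be done
None
```

The washer is out on the bench, its centre about 56 mm in front of the shelf's edge. The probe stands released on its heel, clear of washer and shelf, and the job was handed in at about 20 s; no verdict came back.

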